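Clamp a drain pump in a crank vise

TASK

Stand the drain pump upright in the middle of the bed of the crank vise, between the two jaws and clear of your fingers, with its side spout pointing along the bed. Then take the crank by its loose grip sleeve and wind it clockwise, keeping hold of the sleeve all the way, until the pump is nipped firmly between the jaws; stop there, because the plastic housing cracks if the vise is overtightened. Let go with the pump left clamped, and leave the tape, screwdriver and parts tub alone.

Things in the scene. Friction and masses are not known exactly. Their poses are not given: they have to be found in the camera images.
- vise: Grey bench vise, fixed to the bench. Frame: origin on the bench under the crank axis, y along the bed from the gearbox to the stop jaw, x across, z up. Bed: slab 100 mm wide (x), y = -70 to +300 mm, top 20 mm above the bench. Gearbox: 84 x 84 mm round the origin, top 88 mm above the bench.
- vise_bed (a point): Point on the bed's upper surface (20 mm above the bench) on the bed's centre line, 152 mm along y from the crank axis: free floor between the jaws, where the pump can be stood.
- crank_axis (a point): Point on the vertical crank axis, 145 mm above the bench, level with the middle of the sleeve. The hub below it ends 118 mm above the bench.
- sleeve_mid (a point): Middle of the upright black grip sleeve at the end of the crank arm: 26 mm diameter, 115 to 175 mm above the bench; its centre runs on a circle of 70 mm radius about the crank axis. It spins freely on its pin, so a gripper holding it need not turn while the crank goes round. The arm under it ends 112 mm above the bench.
- crank (a joint): Crank angle in rad, growing clockwise seen from above; 0 = jaw fully back. Clockwise drives the moving jaw towards the stop jaw, about 8 mm per rad; 0.5 to 1.5 turns until the pump is nipped. Running free it drags with about 0.5 N m (about 7 N along the circle at the sleeve), steadily; this friction also keeps the vise tight once let go.
- jaw_face (a point): Middle of the moving jaw's upright working face, which looks along the vise's +y. Steel block with a firm rubber pad 12 mm thick on its face, together 40 mm wide (x), 40 mm long (y), top 58 mm above the bench. Moves along y with the crank. The pad gives about 1 mm per 60 N.
- jaw: Moving jaw; its frame is the vise's, shifted along the bed. It first pushes the pump along to the stop jaw (under 0.5 N extra at the sleeve); once the pump is nipped the drag at the sleeve climbs from free to too much within about 0.2 rad, 1.1 N per 10 N of jaw force. A sound nip is 20 to 85 N at the jaw, i.e. 2.3 to 9.7 N above the free drag (aim for 4 to 6 N above); over 85 N cracks the housing.
- stop_face (a point): Middle of the stop jaw's own upright face, which looks along the vise's -y (axes parallel to the vise's). The jaw is fixed, at a different place along the bed each time; 40 mm wide, 34 mm long, top 58 mm above the bench. In front of this face sits a steel liner plate shimmed out by 2 to 12 mm, a different amount each time and not measured: it is the liner that the pump ends up against.
- stop_jaw: The fixed stop jaw; origin on the bed surface under the middle of its working face.
- pump_mid (a point): Drain pump, 0.3 to 0.4 kg; point on its upright axis 44 mm above its underside. Square grey motor block, about 46 x 46 mm, 58 mm tall, under a white round volute (42 mm wide, to 80 mm) with an inlet stub on top (to 88 mm). A 16 mm spout sticks out along the pump's +y to 36 mm from the axis, 69 mm up, over the jaws; either end of the bed will do. Grip it by its x faces.
- pump: The same pump; origin at the centre of its underside.
- sleeve: The grip sleeve itself (origin = sleeve_mid). Letting it go on the way, after the jaw has moved more than 12 mm and before the pump is nipped, spoils the job.
- tape_mid (a point): Bystander: black roll of tape, 68 mm across, 19 mm thick, lying flat; point at its centre.
- screwdriver_grip (a point): Bystander: screwdriver lying on the bench; point on its handle.
- parts_tub_in (a point): Bystander: black open parts tub, 100 x 140 x 45 mm; centre of its inner floor.
Things that resemble listed ones, but are neither listed nor needed, are in the scene too. Of the things like the pump, leave any that is purple, red or turquoise; of the rest the larger one is meant.

How it is judged:
On the way, in this order (a step that is already met when the one before it is completed fails the run):
1. the pump stands on the bed between the jaws, spout along the bed, released (x of pump_mid in the frame of vise between -0.015 and 0.015 m and z of pump_mid in the frame of vise between 0.058 and 0.07 m and angle between pump_mid's own z axis and vertical below 0.1 rad and y of pump_mid in the frame of stop_face below -0.018 m and y of pump_mid in the frame of jaw_face above 0.018 m and angle between the y axis of pump and the y axis of vise, either way round below 0.3 rad and contact force between the fingers and pump below 0.1 N and linear speed of pump below 0.02 m/s), for 0.2 s.
2. the pump is nipped between the jaws while the sleeve is held (contact force between jaw and pump above 20 N and contact force between the fingers and sleeve above 0.5 N), for 0.2 s.
At the end, for the whole second after the job is handed in: The pump stands upright (within 0.1 rad) on the bed within 15 mm of its centre line, its spout axis along the bed within 0.12 rad, at the stop jaw (its axis within 38 mm of the stop face) and nipped by the moving jaw with at least 20 N, everything at rest and the sleeve released (x of pump_mid in the frame of vise between -0.015 and 0.015 m and z of pump_mid in the frame of vise between 0.058 and 0.07 m and angle between pump_mid's own z axis and vertical below 0.1 rad and y of pump_mid in the frame of stop_face between -0.038 and -0.018 m and y of pump_mid in the frame of jaw_face above 0.018 m and contact force between jaw and pump above 20 N and angle between the y axis of pump and the y axis of vise, either way round below 0.12 rad and velocity of joint crank between -0.05 and 0.05 rad/s and linear speed of pump below 0.01 m/s and contact force between the fingers and sleeve below 0.1 N); the robot touches nothing.
It fails at once if the pump housing is squeezed with more than 85 N by the jaw (contact force between jaw and pump above 85 N).
It fails at once if the sleeve is let go on the way, after the jaw has moved 12 mm and before the pump is nipped (distance of jaw_face from where it was at the start of the episode above 0.012 m and contact force between jaw and pump below 12 N and (contact force between the fingers and sleeve below 0.1 N or distance between the grasp point and sleeve_mid above 0.045 m)).
It fails at once if a bystander is disturbed (moved more than 20 mm) (distance of any of tape_mid, screwdriver_grip, parts_tub_in from where it was at the start of the episode above 0.02 m).
It also fails if it takes over 72 s, if anything falls off the work surface, if the arm or the gripper's body presses on something with over 40 N, if the wrist force passes 120 N, or if a joint passes its speed limit or range.

ROBOT

A 6-joint arm with a two-finger parallel gripper is mounted at the origin on the work surface. World frame = base frame: x ahead of the robot, y to its left, z up, the work surface at z = 0. Lengths are in m, angles in rad, forces in N, time in s.
With the tool pointing down it reaches from about 0.35 to 0.85 m from the base axis. Payload 8.1 kg.
Tool frame: the origin (TCP) lies on the mounting face of the last link; the fingertips stand 186 mm ahead of it and the grasp point (between the pads) lies 167 mm ahead of it; z points along the fingers, y is the line along which they close (so a half turn about z gives the same grasp; the last joint's range is limited). The gripper opens to 93 mm and grips with 3 to 60 N. Pads are 15 mm wide; open, the fingers measure 128 mm over their backs; the gripper's body (75 mm by 188 mm) begins 65 mm behind the grasp point.
Start: joints at [1.038, 0.13, 1.488, -0, 1.523, -0.085], TCP at [0.26, 0.541, 0.405] pointing down, gripper open.
Joint ranges: [-2.96, 2.96], [-0.89, 2.26], [0.02, 2.5], [-1.34, 4.48], [0, 2.73], [-2.66, 2.66]. Speed limits (rad/s): [2.39, 2.39, 2.79, 3.14, 3.14, 3.14].

INTERFACE

Orientations are given as a rotation vector (axis times angle).
In Python, from plant import read_state, read_camera, camera_params, close_job gives the robot as it stands. The module is installed in compiled form; this text tells all that it offers.
- The arm moves only by the tool servo_tool, never from a script. Its argument "increments" is a list of rows, each an object with "slide": the shift along the tool's x, y, z in mm, a list of three; "dr": the turn, a rotation vector about the tool's x, y, z in rad, a list of three; "jaw": the closure, from 0 (fully open) to 1 (shut). In form: [{"slide": [x, y, z], "dr": [ax, ay, az], "jaw": jaw}, ...]. A call has 1 to 20 rows; each row is the pose to reach, as a shift and turn from the pose commanded when the call began, along the tool's axes at that moment; what a row does not reach only later rows make up. A row lasts 1/10 s, in which the tool goes at most 50 mm and 8.59 degrees, less where a joint would pass 70% of its speed; a pose out of reach is approached as far as the arm can. A call with a gripper value outside its range is refused whole. The fingers move at their own pace and stop on an object; "force" is the grip in N (left out, the last holds). Time passes only in rows, so rows that repeat a pose let the fingers close. It gives the time, the measured TCP pose, the force, the opening and the grip force at its end, in the units of the state.
- read_state(): the state, without advancing time (a new reading comes with each control period).
- read_camera(name): name is "scene" or "top" or "wrist"; returns (picture, depth): 480x640x3 uint8, red, green, blue; 480x640 float32, m along the optical axis (not along the pixel's ray), 0 where there is no reading.
- camera_params(name): a dict with "fx", "fy", "cx", "cy" (pixels), "rvec" (rotation vector, rad) and "tvec" (3), from world to camera coordinates, as OpenCV has them. Camera axes: x right, y down, z forward; pixel columns grow to the right and rows downward; lengths in m; the calibration is good to about 2 mm. The wrist camera is an equidistant fisheye: a pixel r from the principal point sees the ray r / f radians off the axis. A picture is of the moment at which its call begins: read the wrist's pose just before it. camera_params takes no time and is no camera call; for the wrist camera it gives the pose at the moment of the call.
- close_job(): hands the job in; it is judged then, once.
The state is a dict: "t": time; "q": joint angles; "dq": joint speeds; "joint_torque": joint torques, N m; "tool_pos": TCP position; "orientation": TCP orientation; "force": force on the tool from outside, world axes, zero at the start; "wrist_torque": the same for the moment, N m; "opening": finger opening in m; "gripper_force": force on a finger pad.
Only numpy, scipy, OpenCV 4.12 (cv2) and the standard library are available. Lean on these libraries where they do the work, as an engineer would, in place of code of your own. Each camera call takes 0.05 s, during which the arm holds its last target. There are 200 camera calls.

## Working session

There is one attempt and no reset: what is moved stays moved. The work goes in short steps, Python scripts to look and compute and a tool call to move; the robot and the scene stay as the last step left them, time stands still between calls to the robot, and variables do not carry over. Pictures are saved under pics/ and viewed, at most 10 in all, crops included, and the job is handed in when it is done.

Besides the shell and the picture viewer there is one more tool, called by a JSON object that holds its "op" and its "data". servo_tool: Moves the arm, as the interface text tells. Its arguments: {"type":"object","properties":{"increments":{"type":"array"},"force":{"type":"number"}},"required":["increments"]}

```bash
mkdir -p pics; cat > h.py <<'E'
import numpy as np,cv2
from plant import *
def cam(n):
    p=camera_params(n); R=cv2.Rodrigues(np.array(p["rvec"],float))[0]; return p,R,np.array(p["tvec"],float)
def cloud(n,d,c=None):
    p,R,t=c or cam(n); v,u=np.mgrid[0:480,0:640]
    P=np.stack([(u-p["cx"])/p["fx"]*d,(v-p["cy"])/p["fy"]*d,d],-1)
    return (P-t)@R
def save(n,im): cv2.imwrite("pics/"+n,im[...,::-1])
E
python3 - <<'E'
from h import *
for n in("scene","top"):
    im,d=read_camera(n); save(n+"1.png",im); np.savez(n+"1.npz",im=im,d=d); p,R,t=cam(n); print(n,p["fx"],-R.T@t)
print(read_state())
E
```

```text
scene 614.9379320990083 [1.76711477 0.63956029 0.94074559]
top 455.80203654084715 [ 0.39922314 -0.00929112  1.14499463]
{'t': 0.1, 'q': array([ 1.03757898e+00,  1.31112054e-01,  1.48919376e+00, -6.02545371e-06,
        1.52299768e+00, -8.53684517e-02]), 'dq': array([-0.00173071, -0.00091958, -0.00040091, -0.00010348,  0.00012534,
       -0.00298811]), 'joint_torque': array([ 5.18938086e-04, -5.61335707e+01, -4.93097484e+01,  7.70449173e-02,
        2.90262164e-02, -9.78856565e-05]), 'tool_pos': array([0.2596733 , 0.54066435, 0.40376346]), 'orientation': array([-6.97500083e-01, -3.06265502e+00,  2.56231894e-03]), 'force': array([ 0.01027387, -0.00860629,  0.14534745]), 'wrist_torque': array([ 0.03806606, -0.05036207,  0.02793488]), 'gripper_force': 0.0, 'opening': 0.09269823896317755}
```

View pics/top1.png

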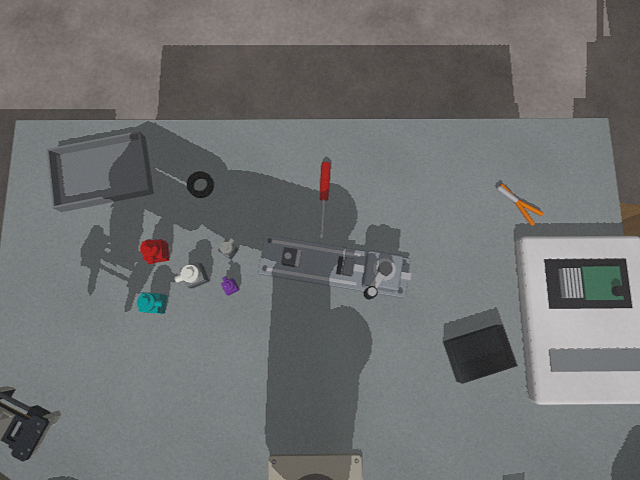

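View pics/scene1.png

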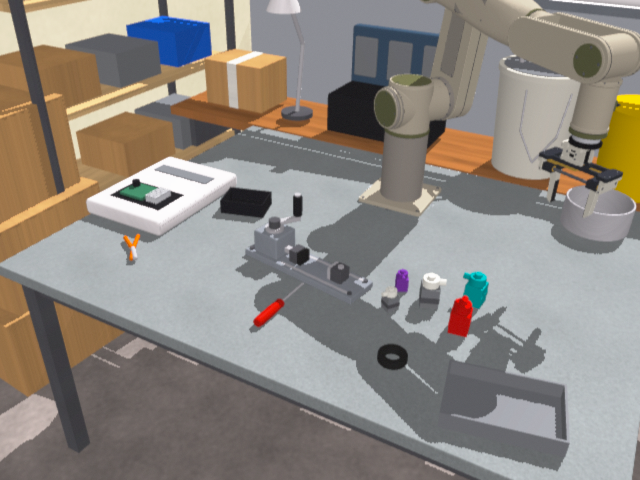

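The top view shows the pump (white with a grey base) at about (190,273), with its small decoy at (227,247). The vise gearbox is at (385,270), the sleeve at (371,292), the moving jaw at (345,262) and the stop jaw at (290,257). The tape, screwdriver and tub are all clear of these.

```bash
python3 - <<'E'
from h import *
z=np.load("top1.npz"); im,d=z["im"],z["d"]; W=cloud("top",d); Z=W[...,2]
box=np.zeros(Z.shape,bool); box[225:310,255:420]=1
print("bench z",np.median(Z[320:340,200:240]))
bed=box&(abs(Z-.02)<.006)
def rect(m):
    P=W[m][:,:2]; r=cv2.minAreaRect((P*1000).astype(np.float32)); return r
k=cv2.morphologyEx(bed.astype(np.uint8),cv2.MORPH_OPEN,np.ones((3,3)))>0
print("bed",rect(k),k.sum())
b=cv2.boxPoints(rect(k)); print(b)
for nm,lo,hi in(("jaws",.05,.066),("gear",.08,.093),("hub/arm",.1,.125),("sleeve",.165,.185)):
    m=(box&(Z>lo)&(Z<hi)).astype(np.uint8); n,l,s,c=cv2.connectedComponentsWithStats(m)
    for i in range(1,n):
        if s[i,4]>12: r=rect(l==i); print(nm,s[i],r)
box2=np.zeros(Z.shape,bool); box2[250:300,165:212]=1
for lo,hi in((.05,.062),(.062,.083),(.083,.095)):
    m=box2&(Z>lo)&(Z<hi); print("pump",lo,m.sum(),rect(m),W[m].mean(0))
c=im[210:330,140:430]; save("c1.png",cv2.resize(c,(790,327),interpolation=cv2.INTER_CUBIC))
E
```

```text
bench z 0.00023955591818365142
bed ((552.4910278320312, -49.73707580566406), (369.9951477050781, 100.43794250488281), 80.21293640136719) 3670
[[ 471.55576  -223.50568 ]
 [ 570.5319   -240.57883 ]
 [ 633.4263    124.031525]
 [ 534.45013   141.10468 ]]
jaws [282 247  20  19 290] ((570.4979858398438, 55.45664596557617), (43.40891647338867, 40.67378616333008), 80.79779815673828)
jaws [337 256   7  17  85] ((550.41455078125, -62.12604522705078), (11.860620498657227, 40.60162353515625), 79.86775207519531)
jaws [343 257  13  18 174] ((546.5985107421875, -83.97074890136719), (26.159753799438477, 40.58271789550781), 80.39118194580078)
jaws [356 265  10   7  23] ((542.5567626953125, -111.35690307617188), (21.924354553222656, 13.85103702545166), 73.25775909423828)
gear [364 250  40  40 786] ((532.995849609375, -163.15878295898438), (84.36369323730469, 84.40943145751953), 80.06170654296875)
hub/arm [370 260  23  29 293] ((519.0357666015625, -156.16461181640625), (32.22945022583008, 70.29816436767578), 64.02862548828125)
sleeve [366 286  12  12 116] ((475.11212158203125, -122.65261840820312), (23.520071029663086, 23.682037353515625), 88.21826171875)
pump 0.05 121 ((528.49658203125, 291.59649658203125), (46.690181732177734, 46.373470306396484), 21.793010711669922) [0.52500801 0.28274729 0.0571951 ]
pump 0.062 257 ((526.152587890625, 299.32476806640625), (41.464813232421875, 56.531333923339844), 20.237958908081055) [0.52569074 0.29417458 0.0777833 ]
pump 0.083 67 ((525.6616821289062, 289.10455322265625), (24.291030883789062, 35.516719818115234), 16.82667350769043) [0.52793824 0.29122728 0.08730784]
```

View pics/c1.png

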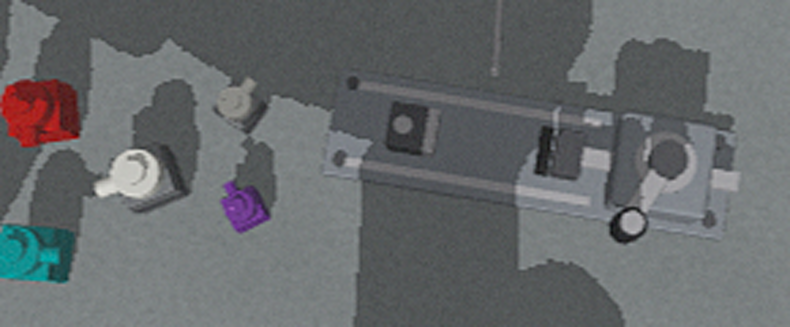

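The crop confirms the layout: the vise's y axis runs at 80° yaw, the crank axis is at (533,-163) mm and the sleeve at (475,-123). The jaw gap is about 92 mm, running from y=108 to the liner at y=200. The pump is at (528.6,292), with its spout at 110.5° yaw.

```bash
cat >> h.py <<'E'
from scipy.spatial.transform import Rotation as Ro
def goto(x,y,z,yaw=None,s=None):
    """grasp point target mm, yaw deg of tool y line -> slide, dr for the present pose"""
    s=s or read_state(); R=Ro.from_rotvec(s["orientation"]).as_matrix()
    gp=s["tool_pos"]+R@[0,0,.167]; ty=np.degrees(np.arctan2(R[1,1],R[0,1]))
    Rt=R
    if yaw is not None:
        out=[]
        for k in(0,180,-180):
            a=np.radians(yaw+k); yv=np.array([np.cos(a),np.sin(a),0]); zv=np.array([0,0,-1.]); Rt=np.column_stack([np.cross(yv,zv),yv,zv])
            out.append((Ro.from_matrix(R.T@Rt).magnitude(),Rt))
        Rt=min(out,key=lambda o:o[0])[1]
    tcp=np.array([x,y,z])/1e3-Rt@[0,0,.167]
    print("gp",(gp*1e3).round(1),"tool y yaw",ty.round(2),"q6",s["q"][5].round(2),"F",s["force"].round(2),"open",s["opening"].round(4))
    print("slide",(R.T@(tcp-s["tool_pos"])*1e3).round(1),"dr",Ro.from_matrix(R.T@Rt).as_rotvec().round(4))
E
python3 - <<'E'
from h import *
z=np.load("top1.npz"); W=cloud("top",z["d"]); Z=W[...,2]
print("heights red,teal,tiny,purple",[Z[a:b,c:e].max() for a,b,c,e in((235,268,138,172),(288,318,136,170),(236,258,217,237),(275,296,220,240))])
goto(528.6,292,160,21)
goto(528.6,292,42,21)
E
```

```text
heights red,teal,tiny,purple [np.float64(1.1449946281440229), np.float64(1.1449946281440229), np.float64(1.1449946281440229), np.float64(1.1449946281440229)]Traceback (most recent call last):
  File "<stdin>", line 4, in <module>
  File "h.py", line 23, in goto
    print("gp",(gp*1e3).round(1),"tool y yaw",ty.round(2),"q6",s["q"][5].round(2),"F",s["force"].round(2),"open",s["opening"].round(4))
                                                                                                                 ^^^^^^^^^^^^^^^^^^
AttributeError: 'float' object has no attribute 'round'
```

```bash
sed -i 's/s\["opening"\].round(4)/round(s["opening"],4)/' h.py
python3 - <<'E'
from h import *
z=np.load("top1.npz"); W=cloud("top",z["d"]); Z=W[...,2]; Z[Z>.4]=0
print("heights red,teal,tiny,purple",[Z[a:b,c:e].max() for a,b,c,e in((235,268,138,172),(288,318,136,170),(236,258,217,237),(275,296,220,240))])
goto(528.6,292,160,21)
goto(528.6,292,42,21)
E
```

```text
heights red,teal,tiny,purple [np.float64(0.0927214534736835), np.float64(0.09250398742041491), np.float64(0.06641839084555953), np.float64(0.062080966404572266)]
gp [259.5 540.4 236.8] tool y yaw 64.34 q6 -0.09 F [ 0.01 -0.01  0.15] open 0.0927
slide [-350.1 -107.6   76.9] dr [-1.700e-03  5.000e-04  7.564e-01]
gp [259.5 540.4 236.8] tool y yaw 64.34 q6 -0.09 F [ 0.01 -0.01  0.15] open 0.0927
slide [-350.1 -107.4  194.9] dr [-1.700e-03  5.000e-04  7.564e-01]
```

{"op": "servo_tool", "data": {"increments": [{"slide":[-45,-14,10],"dr":[0,0,0.1],"jaw":0},{"slide":[-90,-28,20],"dr":[0,0,0.2],"jaw":0},{"slide":[-135,-42,30],"dr":[0,0,0.3],"jaw":0},{"slide":[-180,-56,40],"dr":[0,0,0.4],"jaw":0},{"slide":[-225,-70,50],"dr":[0,0,0.5],"jaw":0},{"slide":[-270,-84,60],"dr":[0,0,0.6],"jaw":0},{"slide":[-310,-96,70],"dr":[0,0,0.7],"jaw":0},{"slide":[-350,-107.5,77],"dr":[0,0,0.756],"jaw":0},{"slide":[-350,-107.5,77],"dr":[0,0,0.756],"jaw":0},{"slide":[-350,-107.5,77],"dr":[0,0,0.756],"jaw":0},{"slide":[-350,-107.5,77],"dr":[0,0,0.756],"jaw":0},{"slide":[-350,-107.5,77],"dr":[0,0,0.756],"jaw":0}], "force": 20}}

```text
t: 1.3
tool_pos: [0.5279, 0.2935, 0.328]
orientation: [-1.776, -2.591, -0.001]
force: [-0.1, 0.1, 0.7]
opening: 0.0926
gripper_force: 0.0
```

```bash
python3 - <<'E'
from h import *
goto(528.6,292,42,21)
E
```

```text
gp [527.9 293.6 161. ] tool y yaw 21.15 q6 0.05 F [-0.09  0.14  0.67] open 0.0926
slide [-1.70e+00  1.00e-01  1.19e+02] dr [ 0.0002 -0.0003  0.0025]
```

{"op": "servo_tool", "data": {"increments": [{"slide":[-1.5,0,40],"dr":[0,0,0],"jaw":0},{"slide":[-1.5,0,75],"dr":[0,0,0],"jaw":0},{"slide":[-1.5,0,100],"dr":[0,0,0],"jaw":0},{"slide":[-1.5,0,118],"dr":[0,0,0],"jaw":0},{"slide":[-1.5,0,118],"dr":[0,0,0],"jaw":0},{"slide":[-1.5,0,118],"dr":[0,0,0],"jaw":0.2},{"slide":[-1.5,0,118],"dr":[0,0,0],"jaw":0.4},{"slide":[-1.5,0,118],"dr":[0,0,0],"jaw":0.6},{"slide":[-1.5,0,118],"dr":[0,0,0],"jaw":0.8},{"slide":[-1.5,0,118],"dr":[0,0,0],"jaw":0.8},{"slide":[-1.5,0,118],"dr":[0,0,0],"jaw":0.8},{"slide":[-1.5,0,118],"dr":[0,0,0],"jaw":0.8},{"slide":[-1.5,0,118],"dr":[0,0,0],"jaw":0.8},{"slide":[-1.5,0,118],"dr":[0,0,0],"jaw":0.8}], "force": 20}}

```text
t: 2.7
tool_pos: [0.5292, 0.2909, 0.2099]
orientation: [-1.779, -2.589, 0.001]
force: [-2.1, -1.0, 5.3]
opening: 0.0458
gripper_force: 19.9
```

```bash
python3 - <<'E'
from h import *
goto(528.6,292,150,21)
# place: vise origin (533,-163), y dir yaw 80.1
a=np.radians(80.1); P=np.array([533,-163])+153*np.array([np.cos(a),np.sin(a)]); print(P)
goto(P[0],P[1],150,-9.9)
E
```

```text
gp [529.1 290.9  42.9] tool y yaw 21.03 q6 0.05 F [-2.14 -1.    5.3 ] open 0.0458
slide [   1.2   -0.2 -107.1] dr [-0.0004  0.0001  0.0005]
[559.30515234 -12.2782731 ]
gp [529.1 290.9  42.9] tool y yaw 21.03 q6 0.05 F [-2.14 -1.    5.3 ] open 0.0458
slide [-293.8  -80.7 -107.1] dr [-4.000e-04  2.000e-04  5.398e-01]
```

{"op": "servo_tool", "data": {"increments": [{"slide":[0,0,-20],"dr":[0,0,0],"jaw":0.8},{"slide":[0,0,-50],"dr":[0,0,0],"jaw":0.8},{"slide":[0,0,-80],"dr":[0,0,0],"jaw":0.8},{"slide":[-15,-4,-107],"dr":[0,0,0.03],"jaw":0.8},{"slide":[-50,-14,-107],"dr":[0,0,0.1],"jaw":0.8},{"slide":[-85,-24,-107],"dr":[0,0,0.17],"jaw":0.8},{"slide":[-120,-33,-107],"dr":[0,0,0.24],"jaw":0.8},{"slide":[-155,-43,-107],"dr":[0,0,0.31],"jaw":0.8},{"slide":[-190,-52,-107],"dr":[0,0,0.38],"jaw":0.8},{"slide":[-225,-62,-107],"dr":[0,0,0.45],"jaw":0.8},{"slide":[-255,-70,-107],"dr":[0,0,0.5],"jaw":0.8},{"slide":[-278,-76,-107],"dr":[0,0,0.53],"jaw":0.8},{"slide":[-294,-81,-107],"dr":[0,0,0.54],"jaw":0.8},{"slide":[-294,-81,-107],"dr":[0,0,0.54],"jaw":0.8},{"slide":[-294,-81,-107],"dr":[0,0,0.54],"jaw":0.8},{"slide":[-294,-81,-107],"dr":[0,0,0.54],"jaw":0.8},{"slide":[-294,-81,-107],"dr":[0,0,0.54],"jaw":0.8},{"slide":[-294,-81,-107],"dr":[0,0,0.54],"jaw":0.8}], "force": 25}}

```text
t: 4.5
tool_pos: [0.5591, -0.0117, 0.3167]
orientation: [-2.404, -2.023, -0.0]
force: [-0.7, -0.2, -3.2]
opening: 0.0463
gripper_force: 24.9
```

```bash
python3 - <<'E'
from h import *
goto(559.3,-12.3,65,-9.9)
im,d=read_camera("scene"); save("s2.png",cv2.resize(im[180:330,220:420],(800,600)))
E
```

```text
gp [559.1 -11.7 149.7] tool y yaw -9.84 q6 0.06 F [-0.73 -0.23 -3.17] open 0.0463
slide [-0.6  0.3 84.7] dr [-0.0001 -0.0001  0.0011]
```

View pics/s2.png

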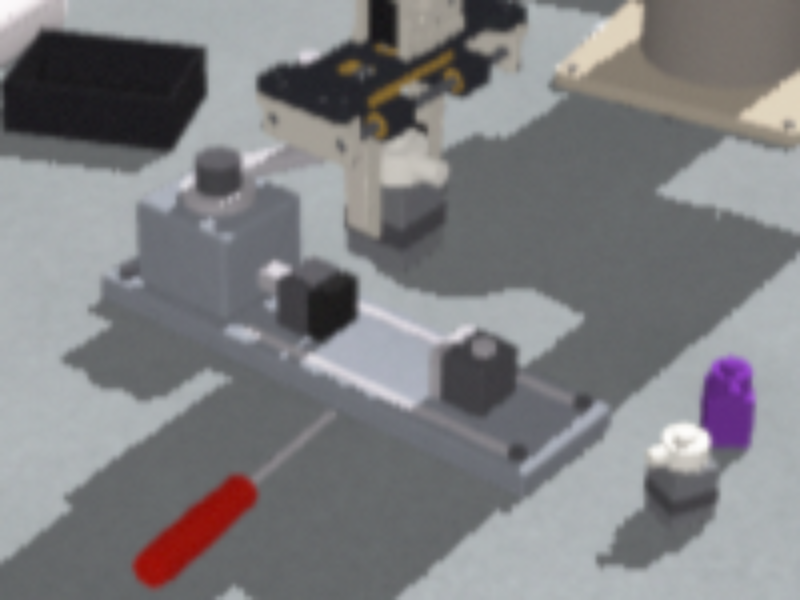

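The pump is held upright over the gap between the jaws (about (395,190) in the crop), with the spout along the bed. Next I lower it and release.

{"op": "servo_tool", "data": {"increments": [{"slide":[0,0,30],"dr":[0,0,0],"jaw":0.8},{"slide":[-0.5,0,60],"dr":[0,0,0],"jaw":0.8},{"slide":[-0.5,0,76],"dr":[0,0,0],"jaw":0.8},{"slide":[-0.5,0,82],"dr":[0,0,0],"jaw":0.8},{"slide":[-0.5,0,85],"dr":[0,0,0],"jaw":0.8},{"slide":[-0.5,0,86.5],"dr":[0,0,0],"jaw":0.8},{"slide":[-0.5,0,86.5],"dr":[0,0,0],"jaw":0.8},{"slide":[-0.5,0,86.5],"dr":[0,0,0],"jaw":0.8},{"slide":[-0.5,0,86.5],"dr":[0,0,0],"jaw":0.8},{"slide":[-0.5,0,86.5],"dr":[0,0,0],"jaw":0.8}]}}

```text
t: 5.55
tool_pos: [0.5592, -0.013, 0.2308]
orientation: [2.405, 2.021, 0.001]
force: [-0.3, 0.4, -3.9]
opening: 0.0457
gripper_force: 24.9
```

```bash
python3 - <<'E'
from h import *
goto(559.3,-12.3,63,-9.9)
E
```

```text
gp [559.4 -13.   63.8] tool y yaw -9.91 q6 0.06 F [-0.35  0.43 -3.93] open 0.0457
slide [ 0.7 -0.1  0.8] dr [ 0.0008 -0.0001 -0.0002]
```

{"op": "servo_tool", "data": {"increments": [{"slide":[0,0,0.7],"dr":[0,0,0],"jaw":0.8},{"slide":[0,0,1.4],"dr":[0,0,0],"jaw":0.8},{"slide":[0,0,1.4],"dr":[0,0,0],"jaw":0.8},{"slide":[0,0,1.4],"dr":[0,0,0],"jaw":0.8}]}}

```text
t: 5.95
tool_pos: [0.5592, -0.013, 0.2299]
orientation: [2.405, 2.021, 0.0]
force: [-3.2, 0.2, 4.6]
opening: 0.0461
gripper_force: 24.9
```

{"op": "servo_tool", "data": {"increments": [{"slide":[0,0,0],"dr":[0,0,0],"jaw":0.45},{"slide":[0,0,0],"dr":[0,0,0],"jaw":0.4},{"slide":[0,0,0],"dr":[0,0,0],"jaw":0.2},{"slide":[0,0,0],"dr":[0,0,0],"jaw":0},{"slide":[0,0,0],"dr":[0,0,0],"jaw":0},{"slide":[0,0,0],"dr":[0,0,0],"jaw":0},{"slide":[0,0,0],"dr":[0,0,0],"jaw":0},{"slide":[0,0,0],"dr":[0,0,0],"jaw":0},{"slide":[0,0,-20],"dr":[0,0,0],"jaw":0},{"slide":[0,0,-50],"dr":[0,0,0],"jaw":0},{"slide":[0,0,-90],"dr":[0,0,0],"jaw":0},{"slide":[0,0,-140],"dr":[0,0,0],"jaw":0},{"slide":[0,0,-180],"dr":[0,0,0],"jaw":0},{"slide":[0,0,-180],"dr":[0,0,0],"jaw":0},{"slide":[0,0,-180],"dr":[0,0,0],"jaw":0}]}}

```text
t: 7.45
tool_pos: [0.5593, -0.013, 0.4102]
orientation: [2.403, 2.02, 0.003]
force: [0.5, -0.9, -0.7]
opening: 0.0929
gripper_force: 0.0
```

```bash
python3 - <<'E'
from h import *
goto(475.1,-122.7,220,-9.9)
im,d=read_camera("scene"); save("s3.png",cv2.resize(im[180:330,220:420],(800,600)))
a=np.radians(80.1); uy=np.array([np.cos(a),np.sin(a)]); ux=np.array([uy[1],-uy[0]]); O=np.array([.533,-.163])
W=cloud("scene",d); V=np.stack([(W[...,:2]-O)@ux,(W[...,:2]-O)@uy,W[...,2]],-1)
m=(abs(V[...,0])<.03)&(abs(V[...,1]-.153)<.05)&(V[...,2]>.03)&(V[...,2]<.115)
for lo,hi in((.03,.076),(.08,.098)):
    k=m&(V[...,2]>lo)&(V[...,2]<hi); print(lo,k.sum(),np.percentile(V[k],[2,50,98],axis=0).round(4).tolist())
E
```

```text
gp [559.8 -13.1 243.2] tool y yaw -9.92 q6 0.06 F [ 0.51 -0.92 -0.68] open 0.0929
slide [-122.6  -64.2   23. ] dr [ 0.003  -0.0001 -0.0003]
0.03 449 [[-0.0207, 0.1042, 0.031], [0.0165, 0.1636, 0.0526], [0.0254, 0.2019, 0.0744]]
0.08 128 [[-0.0062, 0.1371, 0.0801], [0.0134, 0.1673, 0.0887], [0.0234, 0.1926, 0.0973]]
```

View pics/s3.png

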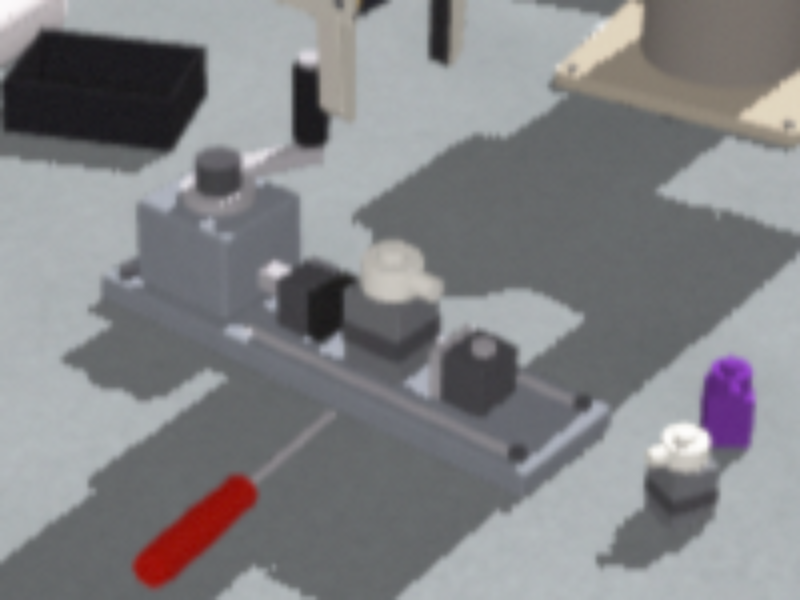

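The pump stands upright between the jaws at about (390,300) in the crop, with its spout towards the stop jaw. Next I go to the sleeve.

{"op": "servo_tool", "data": {"increments": [{"slide":[-30,-16,0],"dr":[0,0,0],"jaw":0},{"slide":[-65,-34,0],"dr":[0,0,0],"jaw":0},{"slide":[-100,-52,0],"dr":[0,0,0],"jaw":0},{"slide":[-122.5,-64,0],"dr":[0.003,0,0],"jaw":0},{"slide":[-122.5,-64,20],"dr":[0.003,0,0],"jaw":0},{"slide":[-122.5,-64,30],"dr":[0.003,0,0],"jaw":0},{"slide":[-122.5,-64,30],"dr":[0.003,0,0],"jaw":0},{"slide":[-122.5,-64,30],"dr":[0.003,0,0],"jaw":0},{"slide":[-122.5,-64,30],"dr":[0.003,0,0],"jaw":0}]}}

```text
t: 8.4
tool_pos: [0.4753, -0.1222, 0.3791]
orientation: [-2.402, -2.021, 0.003]
force: [-0.8, 0.1, 0.9]
opening: 0.0933
gripper_force: 0.0
```

```bash
python3 - <<'E'
from h import *
goto(475.1,-122.7,147,-9.9)
E
```

```text
gp [ 474.8 -122.1  212.1] tool y yaw -9.86 q6 -0.18 F [-0.78  0.06  0.87] open 0.0933
slide [-0.5  0.1 65.1] dr [-0.0029  0.      0.0008]
```

{"op": "servo_tool", "data": {"increments": [{"slide":[-0.5,0,30],"dr":[-0.003,0,0],"jaw":0},{"slide":[-0.5,0,55],"dr":[-0.003,0,0],"jaw":0},{"slide":[-0.5,0,65],"dr":[-0.003,0,0],"jaw":0},{"slide":[-0.5,0,65],"dr":[-0.003,0,0],"jaw":0},{"slide":[-0.5,0,65],"dr":[-0.003,0,0],"jaw":0.3},{"slide":[-0.5,0,65],"dr":[-0.003,0,0],"jaw":0.6},{"slide":[-0.5,0,65],"dr":[-0.003,0,0],"jaw":0.9},{"slide":[-0.5,0,65],"dr":[-0.003,0,0],"jaw":0.95},{"slide":[-0.5,0,65],"dr":[-0.003,0,0],"jaw":0.95},{"slide":[-0.5,0,65],"dr":[-0.003,0,0],"jaw":0.95},{"slide":[-0.5,0,65],"dr":[-0.003,0,0],"jaw":0.95},{"slide":[-0.5,0,65],"dr":[-0.003,0,0],"jaw":0.95},{"slide":[-0.5,0,65],"dr":[-0.003,0,0],"jaw":0.95}], "force": 30}}

```text
t: 9.7
tool_pos: [0.4744, -0.123, 0.3137]
orientation: [-2.404, -2.021, 0.001]
force: [-16.3, 3.3, 7.1]
opening: 0.0258
gripper_force: 16.9
```

```bash
cat >> h.py <<'E'
def circ(step,n,C=(533,-163),r=70,end=None):
    """rows along the circle from the present commanded angle, clockwise"""
    s=read_state(); R=Ro.from_rotvec(s["orientation"]).as_matrix(); gp=(s["tool_pos"]+R@[0,0,.167])*1e3
    v=gp[:2]-C; th=np.arctan2(v[1],v[0]); t=np.array([np.sin(th),-np.cos(th)]); F=s["force"]
    print("t",s["t"],"th",th.round(4),"r",np.hypot(*v).round(2),"z",gp[2].round(1),"Ftan(resist)",(-F[:2]@t).round(2),"Frad",(F[:2]@v/np.hypot(*v)).round(2),"Fz",F[2].round(1),"open",round(s["opening"],4),"g",round(s["gripper_force"],1))
    for i in range(1,n+1):
        a=th-step*i; p=np.array([*(np.array(C)+r*np.array([np.cos(a),np.sin(a)])),gp[2]])
        print((R.T@(p-gp)).round(1).tolist())
E
python3 -c "
from h import *
circ(.12,18)"
```

```text
t 9.7 th 2.5436 r 71.05 z 146.7 Ftan(resist) 6.44 Frad 15.35 Fz 7.1 open 0.0258 g 16.9
[7.0, 4.9, -0.0]
[13.9, 9.6, -0.0]
[20.2, 15.2, -0.0]
[25.8, 21.5, -0.0]
[30.5, 28.4, -0.0]
[34.5, 35.8, -0.0]
[37.5, 43.7, -0.0]
[39.5, 51.8, -0.0]
[40.6, 60.1, -0.1]
[40.6, 68.5, -0.1]
[39.6, 76.9, -0.1]
[37.7, 85.0, -0.1]
[34.8, 92.9, -0.1]
[31.0, 100.4, -0.1]
[26.3, 107.3, -0.1]
[20.8, 113.7, -0.1]
[14.5, 119.3, -0.1]
[7.7, 124.2, -0.1]
```

{"op": "servo_tool", "data": {"increments": [{"slide":[0,-0.5,0],"dr":[0,0,0],"jaw":0.95},{"slide":[0,-0.5,0],"dr":[0,0,0],"jaw":0.95},{"slide":[0,-0.5,0],"dr":[0,0,0],"jaw":0.95},{"slide":[0,-0.5,0],"dr":[0,0,0],"jaw":0.95}]}}

```text
t: 10.1
tool_pos: [0.4741, -0.123, 0.3138]
orientation: [-2.405, -2.021, 0.0]
force: [-0.8, -0.3, -0.3]
opening: 0.0256
gripper_force: 30.0
```

```bash
python3 -c "
from h import *
circ(.1,3)"
```

```text
t 10.1 th 2.5447 r 71.21 z 146.8 Ftan(resist) 0.73 Frad 0.48 Fz -0.3 open 0.0256 g 30.0
[5.7, 4.3, -0.0]
[11.6, 8.1, -0.0]
[17.1, 12.5, -0.0]
```

```bash
python3 -c "
from h import *
circ(.1,10,C=(532,-163))"
```

```text
t 10.1 th 2.5367 r 70.38 z 146.8 Ftan(resist) 0.74 Frad 0.47 Fz -0.3 open 0.0256 g 30.0
[6.0, 3.6, -0.0]
[11.9, 7.4, -0.0]
[17.3, 11.8, -0.0]
[22.3, 16.8, -0.0]
[26.7, 22.2, -0.0]
[30.6, 28.0, -0.0]
[33.9, 34.2, -0.0]
[36.6, 40.6, -0.0]
[38.6, 47.4, -0.0]
[39.9, 54.2, -0.0]
```

{"op": "servo_tool", "data": {"increments": [{"slide":[3,1.8,0],"dr":[0,0,0],"jaw":0.95},{"slide":[6,3.6,0],"dr":[0,0,0],"jaw":0.95},{"slide":[11.9,7.4,0],"dr":[0,0,0],"jaw":0.95},{"slide":[17.3,11.8,0],"dr":[0,0,0],"jaw":0.95},{"slide":[22.3,16.8,0],"dr":[0,0,0],"jaw":0.95},{"slide":[26.7,22.2,0],"dr":[0,0,0],"jaw":0.95},{"slide":[30.6,28,0],"dr":[0,0,0],"jaw":0.95},{"slide":[33.9,34.2,0],"dr":[0,0,0],"jaw":0.95},{"slide":[36.6,40.6,0],"dr":[0,0,0],"jaw":0.95},{"slide":[38.6,47.4,0],"dr":[0,0,0],"jaw":0.95}]}}

```text
t: 11.1
tool_pos: [0.5271, -0.093, 0.3137]
orientation: [-2.404, -2.02, 0.003]
force: [-8.3, -0.4, 4.7]
opening: 0.0257
gripper_force: 30.0
```

```bash
python3 -c "
from h import *
circ(.1,16,C=(532,-163))"
```

```text
t 11.1 th 1.6472 r 70.26 z 146.7 Ftan(resist) 8.35 Frad 0.26 Fz 4.7 open 0.0257 g 30.0
[1.1, 6.9, -0.0]
[1.8, 13.9, -0.0]
[1.8, 20.9, -0.1]
[1.1, 27.8, -0.1]
[-0.3, 34.7, -0.1]
[-2.3, 41.4, -0.1]
[-5.1, 47.8, -0.1]
[-8.4, 54.0, -0.1]
[-12.4, 59.7, -0.2]
[-16.9, 65.1, -0.2]
[-21.9, 70.0, -0.2]
[-27.4, 74.3, -0.2]
[-33.3, 78.1, -0.2]
[-39.5, 81.3, -0.2]
[-46.0, 83.8, -0.2]
[-52.8, 85.7, -0.2]
```

{"op": "servo_tool", "data": {"increments": [{"slide":[1.1,6.9,0],"dr":[0,0,0],"jaw":0.95},{"slide":[1.8,13.9,0],"dr":[0,0,0],"jaw":0.95},{"slide":[1.8,20.9,0],"dr":[0,0,0],"jaw":0.95},{"slide":[1.1,27.8,0],"dr":[0,0,0],"jaw":0.95},{"slide":[-0.3,34.7,0],"dr":[0,0,0],"jaw":0.95},{"slide":[-2.3,41.4,0],"dr":[0,0,0],"jaw":0.95},{"slide":[-5.1,47.8,0],"dr":[0,0,0],"jaw":0.95},{"slide":[-8.4,54,0],"dr":[0,0,0],"jaw":0.95},{"slide":[-12.4,59.7,0],"dr":[0,0,0],"jaw":0.95},{"slide":[-16.9,65.1,0],"dr":[0,0,0],"jaw":0.95},{"slide":[-21.9,70,0],"dr":[0,0,0],"jaw":0.95},{"slide":[-27.4,74.3,0],"dr":[0,0,0],"jaw":0.95},{"slide":[-33.3,78.1,0],"dr":[0,0,0],"jaw":0.95},{"slide":[-39.5,81.3,0],"dr":[0,0,0],"jaw":0.95},{"slide":[-46,83.8,0],"dr":[0,0,0],"jaw":0.95},{"slide":[-52.8,85.7,0],"dr":[0,0,0],"jaw":0.95}]}}

```text
t: 12.7
tool_pos: [0.6022, -0.1591, 0.3137]
orientation: [-2.401, -2.019, 0.001]
force: [-9.3, 7.0, 7.2]
opening: 0.0255
gripper_force: 30.0
```

```bash
python3 -c "
from h import *
circ(.1,18,C=(532,-163))"
```

```text
t 12.7 th 0.062 r 69.84 z 146.7 Ftan(resist) 7.55 Frad -8.89 Fz 7.2 open 0.0255 g 30.0
[-6.8, 1.4, -0.0]
[-13.8, 2.0, -0.0]
[-20.8, 1.9, -0.0]
[-27.8, 1.1, -0.1]
[-34.6, -0.4, -0.1]
[-41.2, -2.6, -0.1]
[-47.6, -5.4, -0.1]
[-53.7, -8.8, -0.1]
[-59.4, -12.9, -0.1]
[-64.7, -17.5, -0.1]
[-69.5, -22.6, -0.0]
[-73.8, -28.1, -0.0]
[-77.5, -34.1, -0.0]
[-80.6, -40.3, 0.0]
[-83.0, -46.9, 0.0]
[-84.8, -53.7, 0.0]
[-85.8, -60.6, 0.1]
[-86.2, -67.6, 0.1]
```

{"op": "servo_tool", "data": {"increments": [{"slide":[-6.8,1.0,0],"dr":[0,0,0],"jaw":0.95},{"slide":[-13.8,1.5,0],"dr":[0,0,0],"jaw":0.95},{"slide":[-20.8,1.4,0],"dr":[0,0,0],"jaw":0.95},{"slide":[-27.8,0.6,0],"dr":[0,0,0],"jaw":0.95},{"slide":[-34.6,-0.8,0],"dr":[0,0,0],"jaw":0.95},{"slide":[-41.2,-3,0],"dr":[0,0,0],"jaw":0.95},{"slide":[-47.6,-5.8,0],"dr":[0,0,0],"jaw":0.95},{"slide":[-53.7,-9.2,0],"dr":[0,0,0],"jaw":0.95},{"slide":[-59.4,-13.3,0],"dr":[0,0,0],"jaw":0.95},{"slide":[-64.7,-17.9,0],"dr":[0,0,0],"jaw":0.95},{"slide":[-69.5,-23,0],"dr":[0,0,0],"jaw":0.95},{"slide":[-73.8,-28.5,0],"dr":[0,0,0],"jaw":0.95},{"slide":[-77.5,-34.5,0],"dr":[0,0,0],"jaw":0.95}]}}

```text
t: 14.0
tool_pos: [0.5562, -0.2289, 0.3138]
orientation: [-2.403, -2.022, -0.005]
force: [4.7, 8.9, -0.1]
opening: 0.0258
gripper_force: 30.0
```

```bash
python3 -c "
from h import *
circ(.1,12,C=(531.6,-163))"
```

```text
t 14.0 th -1.2075 r 70.0 z 146.8 Ftan(resist) 7.59 Frad -6.61 Fz -0.1 open 0.0258 g 30.0
[-3.3, -6.2, -0.0]
[-5.9, -12.7, -0.0]
[-7.9, -19.4, -0.1]
[-9.1, -26.3, -0.1]
[-9.7, -33.2, -0.1]
[-9.6, -40.2, -0.1]
[-8.8, -47.2, -0.1]
[-7.3, -54.0, -0.1]
[-5.2, -60.7, -0.1]
[-2.4, -67.1, -0.1]
[1.1, -73.2, -0.1]
[5.1, -78.9, -0.1]
```

{"op": "servo_tool", "data": {"increments": [{"slide":[-3.0,-6.2,0],"dr":[0,0,0],"jaw":0.95},{"slide":[-5.6,-12.7,0],"dr":[0,0,0],"jaw":0.95},{"slide":[-7.6,-19.4,0],"dr":[0,0,0],"jaw":0.95},{"slide":[-8.8,-26.3,0],"dr":[0,0,0],"jaw":0.95},{"slide":[-9.4,-33.2,0],"dr":[0,0,0],"jaw":0.95},{"slide":[-9.3,-40.2,0],"dr":[0,0,0],"jaw":0.95},{"slide":[-8.5,-47.2,0],"dr":[0,0,0],"jaw":0.95},{"slide":[-7,-54,0],"dr":[0,0,0],"jaw":0.95}]}}

```text
t: 14.8
tool_pos: [0.5021, -0.2269, 0.3138]
orientation: [2.403, 2.021, 0.006]
force: [10.8, 5.0, -4.8]
opening: 0.0253
gripper_force: 30.0
```

```bash
python3 -c "
from h import *
circ(.05,12,C=(531.6,-162.8))
im,d=read_camera('top'); W=cloud('top',d); Z=W[...,2]
a=np.radians(80.1); uy=np.array([np.cos(a),np.sin(a)]); ux=np.array([uy[1],-uy[0]]); V=(W[...,:2]-[.533,-.163])
x,y=V@ux,V@uy
for lo,hi,n in((.05,.062,'jaw'),(.068,.082,'motor')):
    m=(abs(x)<.025)&(y>.06)&(y<.205)&(Z>lo)&(Z<hi); print(n,m.sum(),np.percentile(y[m],[0,2,50,98,100]).round(4) if m.any() else '', np.percentile(x[m],[2,98]).round(4) if m.any() else '')
"
```

```text
t 14.8 th -1.9952 r 70.11 z 146.8 Ftan(resist) 7.82 Frad -9.05 Fz -4.8 open 0.0253 g 30.0
[1.1, -3.3, -0.0]
[2.2, -6.7, -0.0]
[3.5, -9.9, -0.0]
[4.9, -13.1, -0.0]
[6.5, -16.2, -0.0]
[8.3, -19.2, -0.0]
[10.2, -22.2, -0.1]
[12.3, -25.0, -0.1]
[14.5, -27.7, -0.1]
[16.8, -30.3, -0.1]
[19.2, -32.8, -0.1]
[21.8, -35.2, -0.1]
jaw 329 [0.0605 0.0681 0.1223 0.2031 0.2048] [-0.0217  0.0186]
motor 112 [0.1445 0.1446 0.1624 0.1899 0.1904] [-0.0216  0.0239]
```

{"op": "servo_tool", "data": {"increments": [{"slide":[2.5,-6.6,0],"dr":[0,0,0],"jaw":0.95},{"slide":[5.2,-13,0],"dr":[0,0,0],"jaw":0.95},{"slide":[8.6,-19,0],"dr":[0,0,0],"jaw":0.95},{"slide":[12.6,-24.8,0],"dr":[0,0,0],"jaw":0.95},{"slide":[17.1,-30,0],"dr":[0,0,0],"jaw":0.95},{"slide":[22.1,-34.9,0],"dr":[0,0,0],"jaw":0.95}]}}

```text
t: 15.45
tool_pos: [0.4715, -0.1999, 0.3139]
orientation: [2.402, 2.019, 0.004]
force: [11.3, -0.3, -8.7]
opening: 0.0256
gripper_force: 30.0
```

```bash
python3 -c "
from h import *
circ(.05,8,C=(531.7,-162.6))"
```

```text
t 15.45 th -2.5802 r 70.25 z 146.9 Ftan(resist) 6.22 Frad -9.39 Fz -8.7 open 0.0256 g 30.0
[2.8, -2.1, -0.0]
[5.6, -4.2, -0.0]
[8.5, -6.2, -0.0]
[11.4, -8.1, -0.0]
[14.5, -9.8, -0.0]
[17.6, -11.4, -0.0]
[20.8, -12.7, -0.1]
[24.1, -14.0, -0.1]
```

{"op": "servo_tool", "data": {"increments": [{"slide":[3.0,-1.8,0],"dr":[0,0,0],"jaw":0.95},{"slide":[5.8,-3.9,0],"dr":[0,0,0],"jaw":0.95},{"slide":[8.7,-5.9,0],"dr":[0,0,0],"jaw":0.95},{"slide":[11.6,-7.8,0],"dr":[0,0,0],"jaw":0.95},{"slide":[14.7,-9.4,0],"dr":[0,0,0],"jaw":0.95}]}}

```text
t: 15.95
tool_pos: [0.4646, -0.1844, 0.3139]
orientation: [2.403, 2.019, 0.002]
force: [8.5, -4.7, -7.5]
opening: 0.0258
gripper_force: 30.0
```

```bash
python3 -c "
from h import *
circ(.03,8,C=(531.9,-162.6))"
```

```text
t 15.95 th -2.8221 r 70.35 z 146.9 Ftan(resist) 7.08 Frad -6.58 Fz -7.5 open 0.0258 g 30.0
[2.0, -0.7, -0.0]
[3.9, -1.6, -0.0]
[5.8, -2.4, -0.0]
[7.8, -3.2, -0.0]
[9.8, -3.9, -0.0]
[11.7, -4.6, -0.0]
[13.7, -5.2, -0.0]
[15.8, -5.8, -0.0]
```

{"op": "servo_tool", "data": {"increments": [{"slide":[2,-0.7,0],"dr":[0,0,0],"jaw":0.95},{"slide":[3.9,-1.5,0],"dr":[0,0,0],"jaw":0.95},{"slide":[5.8,-2.3,0],"dr":[0,0,0],"jaw":0.95}]}}

```text
t: 16.25
tool_pos: [0.4631, -0.1785, 0.3138]
orientation: [2.403, 2.019, 0.001]
force: [6.3, -6.1, -6.4]
opening: 0.0256
gripper_force: 30.0
```

```bash
python3 -c "
from h import *
circ(.03,6,C=(531.9,-162.6))"
```

```text
t 16.25 th -2.9077 r 70.32 z 146.8 Ftan(resist) 7.44 Frad -4.74 Fz -6.4 open 0.0256 g 30.0
[2.1, -0.5, -0.0]
[4.0, -1.3, -0.0]
[6.0, -1.9, -0.0]
[8.0, -2.6, -0.0]
[10.0, -3.1, -0.0]
[12.1, -3.6, -0.0]
```

{"op": "servo_tool", "data": {"increments": [{"slide":[2,-0.5,0],"dr":[0,0,0],"jaw":0.95},{"slide":[4,-1.2,0],"dr":[0,0,0],"jaw":0.95},{"slide":[6,-1.8,0],"dr":[0,0,0],"jaw":0.95}]}}

```text
t: 16.55
tool_pos: [0.4621, -0.1725, 0.3139]
orientation: [2.403, 2.019, -0.001]
force: [2.2, -7.0, -5.2]
opening: 0.0252
gripper_force: 30.0
```

```bash
python3 -c "
from h import *
circ(.03,6,C=(531.9,-162.6))"
```

```text
t 16.55 th -2.9946 r 70.26 z 146.9 Ftan(resist) 7.24 Frad -1.11 Fz -5.2 open 0.0252 g 30.0
[2.1, -0.4, -0.0]
[4.1, -1.0, -0.0]
[6.1, -1.5, -0.0]
[8.2, -1.9, -0.0]
[10.3, -2.3, -0.0]
[12.3, -2.6, -0.0]
```

{"op": "servo_tool", "data": {"increments": [{"slide":[2,-0.5,0],"dr":[0,0,0],"jaw":0.95},{"slide":[4.1,-1,0],"dr":[0,0,0],"jaw":0.95},{"slide":[6.1,-1.5,0],"dr":[0,0,0],"jaw":0.95}]}}

```text
t: 16.85
tool_pos: [0.4616, -0.1663, 0.3138]
orientation: [2.404, 2.019, -0.001]
force: [2.2, -7.8, -5.2]
opening: 0.0259
gripper_force: 30.0
```

```bash
python3 -c "
from h import *
circ(.03,6,C=(531.9,-162.6))"
```

```text
t 16.85 th -3.0831 r 70.24 z 146.8 Ftan(resist) 7.92 Frad -1.77 Fz -5.2 open 0.0259 g 30.0
[2.1, -0.2, -0.0]
[4.2, -0.6, -0.0]
[6.2, -0.9, -0.0]
[8.3, -1.2, -0.0]
[10.4, -1.4, -0.0]
[12.5, -1.5, -0.0]
```

{"op": "servo_tool", "data": {"increments": [{"slide":[2.1,-0.3,0],"dr":[0,0,0],"jaw":0.95},{"slide":[4.2,-0.6,0],"dr":[0,0,0],"jaw":0.95}]}}

```text
t: 17.05
tool_pos: [0.4616, -0.1621, 0.3138]
orientation: [2.404, 2.019, -0.002]
force: [1.8, -7.9, -3.0]
opening: 0.0258
gripper_force: 30.0
```

```bash
python3 -c "
from h import *
circ(.03,5,C=(531.9,-162.6))"
```

```text
t 17.05 th 3.1399 r 70.21 z 146.8 Ftan(resist) 7.87 Frad -1.82 Fz -3.0 open 0.0258 g 30.0
[2.1, -0.1, -0.0]
[4.2, -0.4, -0.0]
[6.3, -0.6, -0.0]
[8.4, -0.7, -0.0]
[10.5, -0.8, -0.0]
```

{"op": "servo_tool", "data": {"increments": [{"slide":[2.1,-0.1,0],"dr":[0,0,0],"jaw":0.95},{"slide":[4.2,-0.3,0],"dr":[0,0,0],"jaw":0.95}]}}

```text
t: 17.25
tool_pos: [0.4619, -0.1579, 0.3138]
orientation: [2.404, 2.019, -0.003]
force: [-1.2, -8.3, -1.9]
opening: 0.0254
gripper_force: 30.0
```

```bash
python3 -c "
from h import *
circ(.03,5,C=(531.9,-162.6))"
```

```text
t 17.25 th 3.0808 r 70.19 z 146.8 Ftan(resist) 8.38 Frad 0.65 Fz -1.9 open 0.0254 g 30.0
[2.1, -0.0, -0.0]
[4.2, -0.2, -0.0]
[6.3, -0.2, -0.0]
[8.4, -0.3, -0.0]
[10.5, -0.2, -0.0]
```

{"op": "servo_tool", "data": {"increments": [{"slide":[2.1,0,0],"dr":[0,0,0],"jaw":0.95},{"slide":[4.2,0,0],"dr":[0,0,0],"jaw":0.95}]}}

```text
t: 17.45
tool_pos: [0.4624, -0.154, 0.3138]
orientation: [2.404, 2.019, -0.004]
force: [-2.5, -10.7, -0.8]
opening: 0.0255
gripper_force: 30.0
```

```bash
python3 -c "
from h import *
circ(.03,5,C=(531.9,-162.6))"
```

```text
t 17.45 th 3.0274 r 70.12 z 146.8 Ftan(resist) 10.93 Frad 1.21 Fz -0.8 open 0.0255 g 30.0
[2.1, 0.0, -0.0]
[4.2, 0.0, -0.0]
[6.3, 0.0, -0.0]
[8.4, 0.1, -0.0]
[10.5, 0.3, -0.0]
```

{"op": "servo_tool", "data": {"increments": [{"slide":[1.7,0,0],"dr":[0,0,0],"jaw":0.95}]}}

```text
t: 17.55
tool_pos: [0.4626, -0.1525, 0.3138]
orientation: [2.404, 2.019, -0.005]
force: [-3.7, -11.5, -0.9]
opening: 0.0256
gripper_force: 30.0
```

```bash
python3 -c "
from h import *
circ(.03,3,C=(531.9,-162.6))"
```

```text
t 17.55 th 3.006 r 70.14 z 146.8 Ftan(resist) 11.92 Frad 2.15 Fz -0.9 open 0.0256 g 30.0
[2.1, 0.1, -0.0]
[4.2, 0.1, -0.0]
[6.3, 0.2, -0.0]
```

{"op": "servo_tool", "data": {"increments": [{"slide":[0.5,0,0],"dr":[0,0,0],"jaw":0.95},{"slide":[0.5,0,0],"dr":[0,0,0],"jaw":0.95},{"slide":[0.5,0,0],"dr":[0,0,0],"jaw":0.95}]}}

```text
t: 17.85
tool_pos: [0.4626, -0.1521, 0.3138]
orientation: [2.404, 2.019, -0.005]
force: [-2.9, -10.1, -0.8]
opening: 0.0261
gripper_force: 30.0
```

```bash
python3 -c "
from h import *
circ(.03,1,C=(531.9,-162.6))"
```

```text
t 17.85 th 2.9999 r 70.16 z 146.8 Ftan(resist) 10.37 Frad 1.44 Fz -0.8 open 0.0261 g 30.0
[2.1, 0.1, -0.0]
```

{"op": "servo_tool", "data": {"increments": [{"slide":[0,0,0],"dr":[0,0,0],"jaw":0.6},{"slide":[0,0,0],"dr":[0,0,0],"jaw":0.3},{"slide":[0,0,0],"dr":[0,0,0],"jaw":0},{"slide":[0,0,0],"dr":[0,0,0],"jaw":0},{"slide":[0,0,0],"dr":[0,0,0],"jaw":0},{"slide":[0,0,0],"dr":[0,0,0],"jaw":0},{"slide":[0,0,-20],"dr":[0,0,0],"jaw":0},{"slide":[0,0,-50],"dr":[0,0,0],"jaw":0},{"slide":[0,0,-90],"dr":[0,0,0],"jaw":0},{"slide":[0,0,-130],"dr":[0,0,0],"jaw":0},{"slide":[0,0,-130],"dr":[0,0,0],"jaw":0},{"slide":[0,0,-130],"dr":[0,0,0],"jaw":0},{"slide":[0,0,-130],"dr":[0,0,0],"jaw":0}]}}

```text
t: 19.15
tool_pos: [0.4628, -0.1506, 0.4425]
orientation: [-2.404, -2.02, 0.001]
force: [-0.4, -1.2, -0.5]
opening: 0.0931
gripper_force: 0.0
```

```bash
python3 -c "
from h import *
s=read_state(); print(s['t'],s['tool_pos'],s['force'],s['opening'])
im,d=read_camera('scene'); save('s4.png',cv2.resize(im[180:330,220:420],(800,600)))"
```

```text
19.15 [ 0.46279629 -0.15056575  0.44245825] [-0.38571871 -1.16061807 -0.52262944] 0.09307753197278834
```

View pics/s4.png

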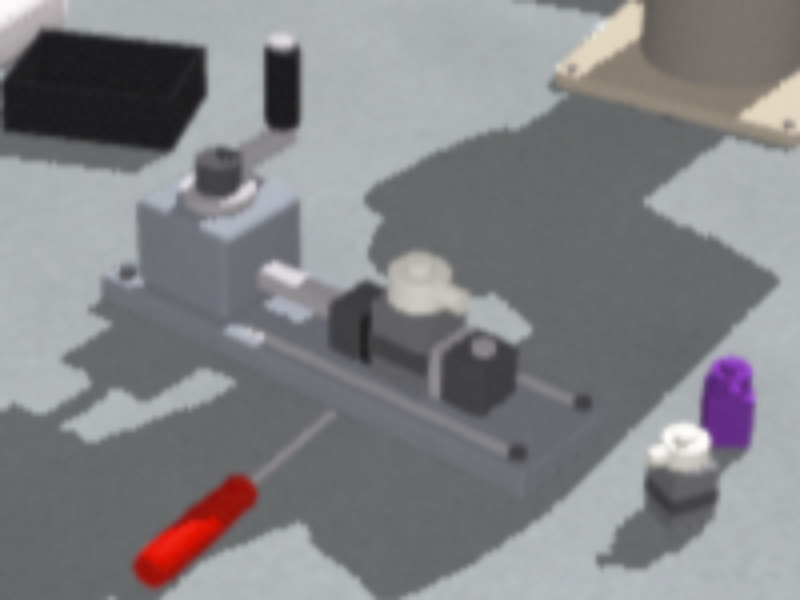

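The pump is clamped upright between the moving jaw and the liner, at about (420,310) in the crop. The sleeve is free at (283,80).

```bash
python3 -c "
from plant import close_job
print(close_job())"
```

```text
the job is handed in; nothing more can be done
None
```

The job is handed in: the pump is clamped upright against the stop jaw's liner at an estimated 40 N (from the drag at the sleeve), the sleeve is released and the tape, screwdriver and tub were left alone; the hand-in gave no verdict.

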